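Put the bench set into its fitted holders

TASK

Tidy the dental bench: put the light-blue cast, the block of burs, the red-lidded jar and the brown bottle each into the grey holder plate whose recess fits its outline (cast in the wide rectangle, bur block in the narrow rectangle, jar in the large round, bottle in the small round). Each must stand upright, flat on the yellow floor of its recess, the cast and the bur block with their long side along the long side of the recess, and be let go. Do not tip any of them over, and leave the white cast where it is.

Things in the scene. Friction and masses are not known exactly. Their poses are not given: they have to be found in the camera images.
- blue_cast: Light-blue plaster dental cast, 56 (x) by 68 (y) by 32 mm high, loose, 0.11 kg. Origin: centre of its underside; z up. Solid D-shaped base 18 mm high: flat back at x = -28 mm, sides nearly parallel (64 to 68 mm apart) to x = -5 mm, then narrowing to 36 mm at x = +23 mm, front at x = +28 mm. Grip the base across y, 14 mm behind the origin (x = -14 mm).
- bur_stand: Silver-grey aluminium block carrying many small coloured burs, 34 mm (its x) by 84 mm (its y) by 57 mm high over the burs, loose, about 0.21 kg. Origin: centre of its underside; z up. The block itself is 26 mm high; grip it across the 34 mm (along x).
- red_jar: White round jar with a red screw lid, 64 mm across and 84 mm high, loose, about 0.2 kg; the lid (the top 18 mm, from 66 mm up) is fast on the jar. Origin: centre of its underside; z up. The lid is 64 mm across, the body below it 62 mm.
- brown_bottle: Brown round bottle with a blue cap, 48 mm across and 88 mm high, loose, about 0.09 kg. Origin: centre of its underside; z up. Grip it across, about 55 mm above its underside.
- cast_holder: Fixed grey plate, 96 (x) by 108 (y) mm over its rounded edges, 8 mm high, with one 5 mm deep rectangular, 72 (x) by 84 (y) mm, recess with a yellow floor. Origin: centre of the plate's underside on the worktop; the recess is centred over it, its floor 3 mm and its rim 8 mm above the origin. For the cast, long side (cast y) along the recess's long side (y), either way round. z up.
- bur_holder: Fixed grey plate, 74 (x) by 124 (y) mm over its rounded edges, 8 mm high, with one 5 mm deep narrow rectangular, 50 (x) by 100 (y) mm, recess with a yellow floor. Origin: centre of the plate's underside on the worktop; the recess is centred over it, its floor 3 mm and its rim 8 mm above the origin. For the bur block, long side (block y) along the recess's long side (y), either way round. z up.
- jar_holder: Fixed grey plate, 103 by 103 mm over its rounded edges, 8 mm high, with one 5 mm deep large round, 79 mm diameter, recess with a yellow floor. Origin: centre of the plate's underside on the worktop; the recess is centred over it, its floor 3 mm and its rim 8 mm above the origin. For the red-lidded jar. z up.
- bottle_holder: Fixed grey plate, 85 by 85 mm over its rounded edges, 8 mm high, with one 5 mm deep small round, 61 mm diameter, recess with a yellow floor. Origin: centre of the plate's underside on the worktop; the recess is centred over it, its floor 3 mm and its rim 8 mm above the origin. For the brown bottle; the jar does not fit it. z up.
- white_cast: White plaster dental cast, 56 by 68 by 32 mm, loose, standing at the back behind the holders: a bystander that stays where it is. Origin: centre of its underside.

How it is judged (in metres and radians):
At the end, for the whole second after the job is handed in: Each of the four stands in its own recess: within 12 mm of its centre, underside 0.5 to 5.5 mm above the plate's underside, tilt under 0.08 rad, cast and bur block within 0.4 rad of the recess's long side, at rest, released; white cast within 20 mm of its start (horizontal distance between blue_cast and cast_holder below 0.012 m and z of blue_cast in the frame of cast_holder between 0.0005 and 0.0055 m and angle between each of blue_cast, bur_stand, red_jar, brown_bottle's own z axis and vertical below 0.08 rad and linear speed of each of blue_cast, bur_stand, red_jar, brown_bottle below 0.02 m/s and angular speed of each of blue_cast, bur_stand, red_jar, brown_bottle below 0.2 rad/s and angle between the x axis of blue_cast and the x axis of cast_holder, either way round below 0.4 rad and horizontal distance between bur_stand and bur_holder below 0.012 m and z of bur_stand in the frame of bur_holder between 0.0005 and 0.0055 m and angle between the x axis of bur_stand and the x axis of bur_holder, either way round below 0.4 rad and horizontal distance between red_jar and jar_holder below 0.012 m and z of red_jar in the frame of jar_holder between 0.0005 and 0.0055 m and horizontal distance between brown_bottle and bottle_holder below 0.012 m and z of brown_bottle in the frame of bottle_holder between 0.0005 and 0.0055 m and distance of white_cast from where it was at the start of the episode below 0.02 m); the robot touches nothing.
It fails at once if one of the four things is tipped over (angle between any of blue_cast, bur_stand, red_jar, brown_bottle's own z axis and vertical above 0.8 rad).
It fails at once if the white cast is pushed more than 20 mm (distance of white_cast from where it was at the start of the episode above 0.02 m).
It also fails if it takes over 112 s, if anything falls off the work surface, if the arm or the gripper's body presses on something with over 40 N, if the wrist force passes 120 N, or if a joint passes its speed limit or range.

ROBOT

A 6-joint arm with a two-finger parallel gripper is mounted at the origin on the work surface; the furniture and walls round the work are solid. World frame = base frame: x ahead of the robot, y to its left, z up, the work surface at z = 0. Lengths are in mm, angles in degrees, forces in N, time in s.
With the tool pointing down it reaches from about 300 to 850 mm from the base axis. Payload 4.2 kg.
Tool frame: the origin (TCP) lies on the centre line of the jaws, within the pads' length; the fingertips stand 14 mm ahead of it and the grasp point (between the pads) lies 5 mm behind it (env.finger_overhang is the z of the fingertips in the tool frame, in mm); z points along the fingers, y is the line along which they close (so a half turn about z gives the same grasp; the last joint's range is limited). The gripper opens to 91 mm and grips with 3 to 60 N. Pads are 32 mm wide; open, the fingers measure 118 mm over their backs; the gripper's body (76 mm by 178 mm) begins 60 mm behind the grasp point.
Start: joints at [-1.146, 18.312, 89.639, -0, 72.044, -1.146], TCP at [575.015, 0, 227.976] pointing down, gripper open.
Joint ranges: [-177.97, 177.97], [-48.28, 115.42], [12.27, 149.76], [-77.06, 257.06], [2.81, 150.46], [-146.56, 146.56]. Speed limits (degrees/s): [147.25, 147.25, 180, 180, 180, 180].

INTERFACE

Orientations are given as [roll, pitch, yaw] about the fixed x, y, z axes, in that order (R = Rz(yaw) Ry(pitch) Rx(roll)).
In Python, from workcell import sensors, viewer, env gives the robot as it stands. The module is installed in compiled form; this text tells all that it offers.
- The arm moves only by the tool step_arm, never from a script. Its argument "plan" is one flat list of numbers, 6 for each row, row after row: the shift along the tool's x, y, z in cm, then the turn, a rotation vector about the tool's x, y, z in rad. In form: [x, y, z, wx, wy, wz, x, y, z, wx, wy, wz, ...]. A call has 1 to 5 rows; each row shifts and turns the commanded pose from where the row before left it, along the tool's axes as they then stand; what a row does not reach is not made up. A row lasts 1/12 s, in which the tool goes at most 41.7 mm and 7.16 degrees, less where a joint would pass 70% of its speed; a pose out of reach is approached as far as the arm can. A call is refused whole if a number of a shift passes 4.17 or a number of a turn 0.125, either way. A call with a gripper value outside its range is refused whole. "hand" is the finger opening in cm, from 0 to 9.12, set as the call begins (left out, the last holds). The fingers move at their own pace and stop on an object; "newtons" is the grip in N (left out, the last holds). Time passes only in rows, so rows that do not move let the fingers close. It gives the time, the measured TCP pose, the force, the opening and the grip force at its end, in the units of the state.
- sensors.state(): the state, without advancing time (a new reading comes with each control period).
- viewer.grab_frame(name): name is "scene" or "side" or "wrist"; returns a dict with "img" (480x640x3 uint8, red, green, blue), "fx", "fy", "cx", "cy" (pixels), "position" and "attitude" of the camera in the world. Camera axes: x right, y down, z forward; pixel columns grow to the right and rows downward; lengths in mm; the calibration is good to about 2 mm. A picture is of the moment at which its call begins. There is no depth.
- env.job_done(): hands the job in; it is judged then, once.
Trained networks look in a picture, given as the dict that the camera call returned (one of the last four; its "shot" number tells which), for a name from the list of things; names that differ only in an ending like _2 or _b are one class to them, and where a whole thing is asked for, a point or a joint stands for the part that bears it (a point fixed in the world has none). Each returns a list of dicts, best first, with "score" (0 to 1); they miss things now and then, are a little off and sometimes report something else, mostly with a low value. They report only what shows in the picture. A call takes as long as a camera call.
- viewer.boxes_of(name, picture): "location" ([column, row] in pixels, amid what is visible of it).
- viewer.pinpoint(name, picture): "location" ([column, row] in pixels: a listed point, or the origin of a listed thing).
The state is a dict: "time_s": time; "qpos": joint angles; "qvel": joint speeds; "effort": joint torques, N m; "ee_pos": TCP position; "ee_rot": TCP orientation; "force": force on the tool from outside, world axes, zero at the start; "torque": the same for the moment, N m; "gripper_width": finger opening in mm; "gripper_force": force on a finger pad.
Only numpy, scipy, OpenCV 4.12 (cv2) and the standard library are available. Lean on these libraries where they do the work, as an engineer would, in place of code of your own. Each camera call takes 0.05 s, during which the arm holds its last target. There are 200 camera calls.

## Working session

There is one attempt and no reset: what is moved stays moved. The work goes in short steps, Python scripts to look and compute and a tool call to move; the robot and the scene stay as the last step left them, time stands still between calls to the robot, and variables do not carry over. Pictures are saved under pics/ and viewed, at most 17 in all, crops included, and the job is handed in when it is done.

Besides the shell and the picture viewer there is one more tool, called after "Request:" as a command line: name --argument value ..., lists and objects as JSON in quotes. step_arm: Moves the arm, as the interface text tells. Its arguments: {"type":"object","properties":{"plan":{"type":"array","items":{"type":"number"}},"hand":{"type":"number"},"newtons":{"type":"number"}},"required":["plan"]}

```bash
mkdir -p pics
cat > h.py <<'E'
import numpy as np, cv2
from scipy.spatial.transform import Rotation as R
from workcell import sensors, viewer, env
def cam(p):
    a=np.array(p['attitude'],float)
    if a.shape==(3,3): M=a
    elif a.size==4: M=None
    else: M=R.from_euler('xyz',a,degrees=True).as_matrix()
    return M,np.array(p['position'],float)
def ray(p,uv,z):
    M,t=cam(p); d=M@np.array([(uv[0]-p['cx'])/p['fx'],(uv[1]-p['cy'])/p['fy'],1])
    return t+d*(z-t[2])/d[2]
def proj(p,X):
    M,t=cam(p); c=(np.atleast_2d(X)-t)@M
    return np.c_[p['cx']+p['fx']*c[:,0]/c[:,2],p['cy']+p['fy']*c[:,1]/c[:,2]]
def save(p,n): cv2.imwrite('pics/'+n+'.png',p['img'][:,:,::-1])
E
python3 - <<'E'
from h import *
print(sensors.state(), env.finger_overhang)
for c in ['scene','side','wrist']:
    p=viewer.grab_frame(c); save(p,c+'0')
    print(c,{k:v for k,v in p.items() if k!='img'})
    for n,z in dict(blue_cast=0,bur_stand=0,red_jar=0,brown_bottle=0,cast_holder=0,bur_holder=0,jar_holder=0,bottle_holder=0,white_cast=0).items():
        r=viewer.pinpoint(n,p)[:2]
        print(n,[(np.round(x['location']),round(x['score'],2),ray(p,x['location'],0).round()) for x in r])
E
```

```text
{'time_s': 0.0, 'qpos': array([-1.14634300e+00,  1.83509134e+01,  8.97059426e+01, -3.88336215e-04,
        7.20436796e+01, -1.14616216e+00]), 'qvel': array([-0.10832692,  0.09148427, -0.00326748, -0.07867378, -0.05837488,
        0.0464185 ]), 'effort': array([-5.01459035e-04, -4.12465632e+01, -2.31973493e+01,  7.28826877e-02,
        4.58198413e-02, -1.41870069e-04]), 'ee_pos': array([5.74522091e+02, 3.96608456e-03, 2.27130695e+02]), 'ee_rot': array([-1.79899477e+02, -1.64187110e-03,  8.99999378e+01]), 'force': array([ 0.48864112, -0.18649453, -0.79090423]), 'torque': array([-0.00435593, -0.028969  , -0.02571751]), 'gripper_force': 0.0, 'gripper_width': 91.15704919473087} 14.0
scene {'fx': 572.382451107515, 'fy': 572.382451107515, 'cx': 323.4539941975264, 'cy': 241.92835842745626, 'position': array([  29.4383253 , -388.20810118,  778.41752044]), 'attitude': array([-139.07986422,   -0.50432963,  -58.12676595]), 'shot': 1}
blue_cast [(array([145., 260.]), 0.76, array([405., 204.,  -0.]))]
bur_stand [(array([294., 324.]), 0.65, array([434., -89.,   0.])), (array([306., 213.]), 0.42, ar
[... 1737 characters left out ...]
x': 422.19202912244543, 'fy': 422.19202912244543, 'cx': 321.9163272935148, 'cy': 246.14773029742364, 'position': array([574.97848549,  84.17335813, 384.96142842]), 'attitude': array([ 1.62887649e+02, -6.18225172e-02, -8.84759861e-02]), 'shot': 3}
blue_cast []
bur_stand [(array([182., 298.]), 0.89, array([436., -88.,   0.]))]
red_jar [(array([187., 137.]), 0.8, array([456.,  67.,   0.]))]
brown_bottle []
cast_holder [(array([382., 330.]), 0.59, array([ 636., -124.,    0.]))]
bur_holder [(array([403., 176.]), 0.6, array([649.,  32.,   0.]))]
jar_holder [(array([358., 452.]), 0.65, array([ 615., -276.,    0.]))]
bottle_holder []
white_cast [(array([548., 181.]), 0.9, array([781.,  28.,   0.]))]
```

View pics/scene0.png

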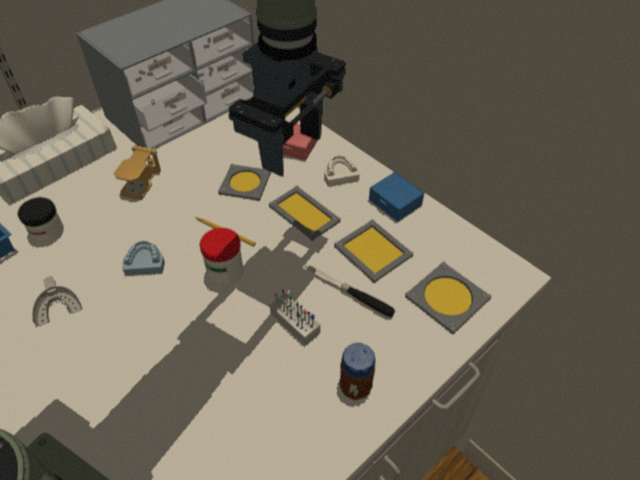

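View pics/side0.png

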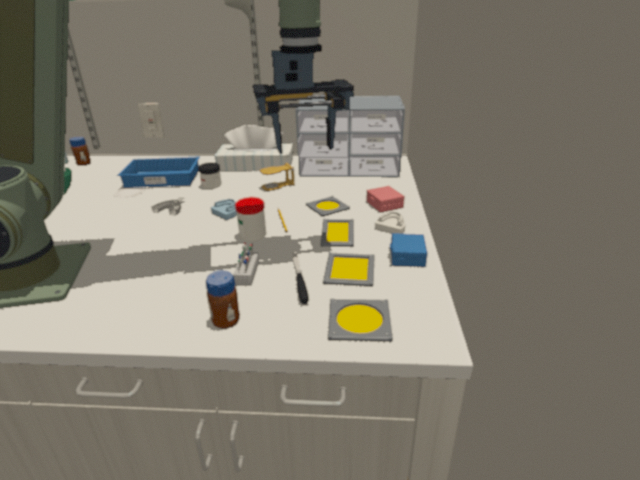

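View pics/wrist0.png

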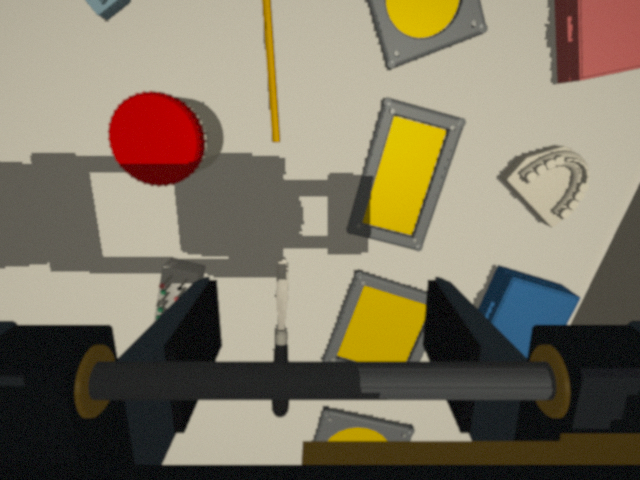

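The pictures show everything standing. In the scene view, the blue cast is at (145,258), jar (222,255), bur block (296,318) and bottle (357,370). The holders are bottle (245,181), bur (305,212), cast (374,250) and jar (448,296). The white cast is at (341,172). I'll move the wrist camera over the objects and fit the outlines.

Request:
step_arm --plan '[1.5,-3.1,-0.5,0,0,0,1.5,-3.1,-0.5,0,0,0,1.5,-3.1,0,0,0,0,1.5,-3.2,0,0,0,0,0,0,0,0,0,0]'

```text
time_s: 1.92
ee_pos: [444.2, 61.5, 237.9]
ee_rot: [-179.7, -0.1, 90.1]
force: [-0.6, -1.5, -0.5]
gripper_width: 91.5
gripper_force: 0.0
```

Run:
```python
from h import *
s=sensors.state(); print(s['ee_pos'],s['ee_rot'],s['time_s'])
for c in ['scene','side','wrist']:
    p=viewer.grab_frame(c); save(p,c+'1')
    hsv=cv2.cvtColor(p['img'],cv2.COLOR_RGB2HSV)
    m=cv2.inRange(hsv,(22,150,90),(32,255,255))
    n,l,st,ce=cv2.connectedComponentsWithStats(m)
    for i in range(1,n):
        if st[i,4]<250: continue
        ct=max(cv2.findContours((l==i).astype(np.uint8),0,1)[0],key=len)[:,0]
        w=np.array([ray(p,q,5.5)[:2] for q in ct],np.float32)
        (x,y),(a,b),t=cv2.minAreaRect(w); k=cv2.minEnclosingCircle(w)
        print(c,'yel',ce[i].round(),'rect',np.round((x,y,a,b,t),1),'circ',np.round(k[0],1),round(k[1],1))
    m=cv2.inRange(hsv,(0,200,100),(6,255,255))|cv2.inRange(hsv,(174,200,100),(180,255,255))
    n,l,st,ce=cv2.connectedComponentsWithStats(m); i=1+st[1:,4].argmax()
    ct=max(cv2.findContours((l==i).astype(np.uint8),0,1)[0],key=len)[:,0]
    w=np.array([ray(p,q,84)[:2] for q in ct],np.float32)
    print(c,'red',st[i],cv2.minEnclosingCircle(w),cv2.minAreaRect(w))
    for n in ['blue_cast','bur_stand','red_jar','brown_bottle','white_cast']:
        print(n,[(np.round(x['location']),round(x['score'],2),ray(p,x['location'],0).round()[:2]) for x in viewer.pinpoint(n,p)[:2]])
```

```text
[444.19419565  61.50844476 237.92428545] [-1.79740414e+02 -5.27131166e-02  9.01243645e+01] 1.9167
scene yel [244. 181.] rect [654.  174.8  51.6  57.1  32.4] circ [653.6 174.7] 28.8
scene yel [304. 212.] rect [646.8  31.1  97.4  47.3  75.7] circ [646.6  30.8] 51.8
scene yel [373. 249.] rect [ 635.5 -122.8   81.6   69.3   71.6] circ [ 636.5 -122.7] 51.1
scene yel [448. 296.] rect [ 612.3 -276.3   73.    75.7   32.2] circ [ 612.3 -276.3] 38.3
scene red [206 238  28  19 301] ((446.5006408691406, 58.562774658203125), 21.423444747924805) ((446.6709899902344, 58.106849670410156), (27.425846099853516, 38.66167449951172), 4.142444610595703)
blue_cast [(array([144., 262.]), 0.75, array([400., 201.]))]
bur_stand [(array([294., 323.]), 0.65, array([436., -89.]))]
red_jar [(array([221., 272.]), 0.78, array([454.,  75.]))]
brown_bottle [(array([356., 383.]), 0.86, array([ 397., -225.]))]
white_cast [(array([340., 176.]), 0.56, array([771.,  25.]))]
side yel [337. 231.] rect [648.2  32.2  91.7  45.6  75.7] circ [650.3  32.2] 49.8
side yel [350. 268.] rect [ 637.3 -122.    78.1   69.3   71.7] circ [
[... 561 characters left out ...]
[336., 234.]), 0.42, array([644.,  27.]))]
wrist yel [560.  77.] rect [655.3 175.   57.9  58.8   8. ] circ [655. 175.] 29.8
wrist yel [413. 139.] rect [532.2 121.3   5.9 114.2   2.3] circ [532.7 121.3] 57.1
wrist yel [528. 236.] rect [647.9  31.3  98.7  48.2  75.4] circ [647.4  31.7] 53.8
wrist red [ 306  210   38   49 1497] ((452.2298583984375, 58.113929748535156), 22.506792068481445) ((452.36572265625, 57.67799377441406), (38.012428283691406, 27.89168930053711), 89.87818145751953)
blue_cast [(array([266.,  48.]), 0.98, array([403., 200.]))]
bur_stand []
red_jar [(array([328., 203.]), 0.73, array([457.,  65.]))]
brown_bottle [(array([272., 453.]), 0.84, array([ 393., -227.]))]
white_cast []
```

View pics/wrist1.png

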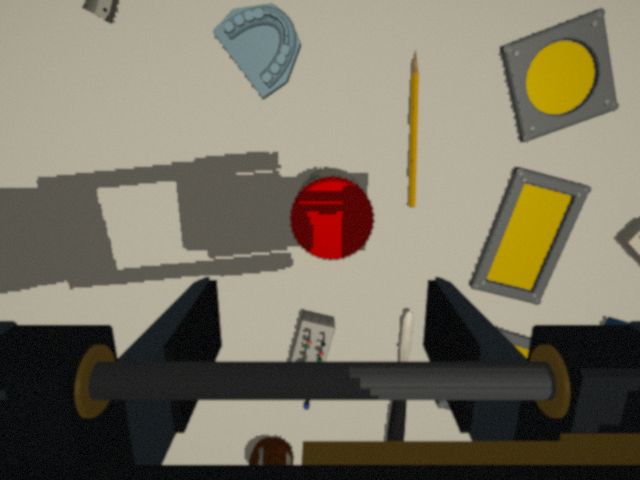

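The wrist view shows the cast at about (258,48) with its flat back from (214,35) to (265,97), and the jar lid at (331,218). The bur block is half hidden at (315,335), so I fit the cast and jar now and the bur block next.

```bash
cat >> h.py <<'E'
from scipy.optimize import minimize
D=np.array([[-28,-32],[-28,32],[-5,34],[23,18],[28,12],[28,-12],[23,-18],[-5,-34]],float)
def prism(poly,h,x,y,t,z0=0):
    c,s=np.cos(t),np.sin(t); P=poly@np.array([[c,s],[-s,c]])+[x,y]
    return np.vstack([np.c_[P,np.full(len(P),z0)],np.c_[P,np.full(len(P),z0+h)]])
def sil(p,X):
    m=np.zeros(p['img'].shape[:2],np.uint8); h=cv2.convexHull(proj(p,X).astype(np.float32))
    cv2.fillConvexPoly(m,np.round(h*16).astype(np.int32),255,cv2.LINE_AA,4); return m/255.
def castmask(p,near,r=60):
    hsv=cv2.cvtColor(p['img'],cv2.COLOR_RGB2HSV); m=cv2.inRange(hsv,(80,40,40),(115,160,230))
    w=np.zeros_like(m); cv2.circle(w,tuple(int(v) for v in near),r,255,-1); m&=w
    n,l,st,ce=cv2.connectedComponentsWithStats(m); i=1+st[1:,4].argmax(); m=(l==i).astype(np.uint8)
    return cv2.morphologyEx(m,cv2.MORPH_CLOSE,np.ones((5,5)))
def fit(ps,masks,poly,h,x0,z0=0,W=None):
    def f(v):
        return sum((np.abs(sil(p,prism(poly,h,v[0],v[1],v[2]/20,z0))-m)*(1 if w is None else w)).sum()/m.sum() for p,m,w in zip(ps,masks,W or [None]*len(ps)))
    best=None
    for k in x0:
        r=minimize(f,[k[0],k[1],k[2]*20],method='Nelder-Mead',options=dict(initial_simplex=np.array([[k[0],k[1],k[2]*20],[k[0]+6,k[1],k[2]*20],[k[0],k[1]+6,k[2]*20],[k[0],k[1],k[2]*20+6]]),xatol=.05,fatol=1e-4))
        if best is None or r.fun<best.fun: best=r
    return best.x[0],best.x[1],np.degrees(best.x[2]/20),best.fun
E
python3 - <<'E'
from h import *
P={c:viewer.grab_frame(c) for c in ['scene','side','wrist']}
M={}
for c,nr in dict(scene=(144,258),side=(228,209),wrist=(258,48)).items():
    M[c]=castmask(P[c],nr, 25 if c!='wrist' else 60); print(c,M[c].sum())
x0=[(404,201,np.radians(a)) for a in range(0,360,45)]
for cs in (['wrist'],['scene'],['side'],['wrist','scene'],['wrist','scene','side']):
    print(cs,np.round(fit([P[c] for c in cs],[M[c] for c in cs],D,18,x0),2))
p=P['wrist']; hsv=cv2.cvtColor(p['img'],cv2.COLOR_RGB2HSV)
for c,p in P.items():
    hsv=cv2.cvtColor(p['img'],cv2.COLOR_RGB2HSV)
    m=cv2.inRange(hsv,(0,180,40),(8,255,255))|cv2.inRange(hsv,(172,180,40),(180,255,255))
    n,l,st,ce=cv2.connectedComponentsWithStats(m); i=1+st[1:,4].argmax(); mm=(l==i).astype(np.uint8)
    a=np.linspace(0,2*np.pi,40); C=32*np.c_[np.cos(a),np.sin(a)]
    print(c,st[i],np.round(fit([p],[mm],C,18,[(455,68,0)],66),2))
E
```

```text
scene 1
side 4
wrist 4764
['wrist'] [4.0265e+02 2.0052e+02 3.9230e+01 1.5000e-01]
['scene'] [ 2.14273e+03 -7.10300e+01 -2.76000e+02  1.00000e+00]
['side'] [ 2.148410e+03  4.921886e+04 -1.443298e+04  1.000000e+00]
['wrist', 'scene'] [ 2.14273e+03 -7.10300e+01 -2.76000e+02  2.00000e+00]
['wrist', 'scene', 'side'] [ 6.28592e+03  4.89173e+03 -5.44140e+02  3.00000e+00]
scene [ 201  229   38   32 1008] [4.5951e+02 6.9480e+01 4.0930e+01 2.9000e-01]
side [236 198  27  16 336] [458.8   79.54 -18.05   0.6 ]
wrist [ 291  177   82   82 5187] [4.5761e+02 6.7310e+01 1.6350e+01 1.2000e-01]
```

Request:
step_arm --plan '[-3.0,-0.6,0,0,0,0,-3,-0.6,0,0,0,0,-3,-0.6,0,0,0,0,-3,-0.6,0,0,0,0,0,0,0,0,0,0]'

```text
time_s: 3.38
ee_pos: [425.0, -63.7, 238.1]
ee_rot: [-180.0, 0.1, 89.8]
force: [-0.8, -0.2, 0.0]
gripper_width: 91.1
gripper_force: 0.0
```

Run:
```python
from h import *
s=sensors.state(); print(s['ee_pos'],s['ee_rot'],s['time_s'])
p=viewer.grab_frame('wrist'); save(p,'wrist2')
print(p['position'],p['attitude'])
for n in ['bur_stand','brown_bottle']:
    print(n,[(np.round(x['location']),round(x['score'],2),ray(p,x['location'],0).round()[:2]) for x in viewer.pinpoint(n,p)[:2]])
q=viewer.grab_frame('scene')
import pickle; pickle.dump((p,q),open('w2.pkl','wb'))
big=cv2.resize(p['img'][60:420,140:460,::-1],None,fx=1.6,fy=1.6,interpolation=cv2.INTER_CUBIC); 
b2=cv2.resize(q['img'][270:420,250:400,::-1],(576,576),interpolation=cv2.INTER_CUBIC)[:, :280]
cv2.imwrite('pics/bur.png',np.hstack([big,b2]))
```

```text
[425.04528055 -63.73953904 238.0725239 ] [-1.79986944e+02  1.44247470e-01  8.97641332e+01] 3.3833
[425.4122125   20.83437204 394.8358032 ] [ 1.62745706e+02 -4.05999272e-02 -3.24374422e-01]
bur_stand [(array([336., 231.]), 0.83, array([438., -86.]))]
brown_bottle [(array([293., 358.]), 0.85, array([ 393., -226.]))]
```

View pics/bur.png

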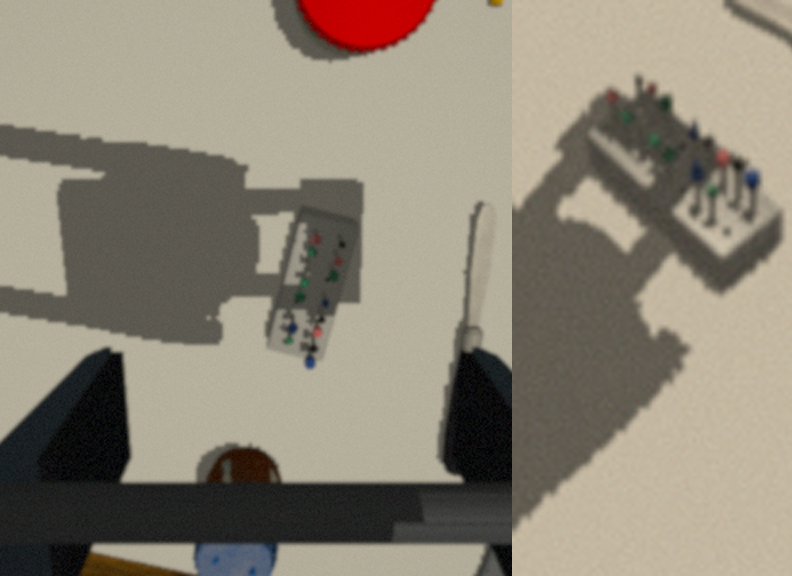

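The crop shows the bur block's top corners at crop pixels (302,216), (355,226), (267,346) and (320,357). The bottle is partly behind the gripper.

Run:
```python
from h import *
import pickle; p,q=pickle.load(open('w2.pkl','rb'))
c=np.array([(302,216),(355,226),(320,357),(267,346)],float)
w=np.array([ray(p,u/1.6+[140,60],26)[:2] for u in c]); print(w.round(1),w.mean(0))
e=[np.degrees(np.arctan2(*(w[i]-w[j])[::-1])) for i,j in ((0,3),(1,2),(1,0),(2,3))]; print(np.round(e,1),[np.linalg.norm(w[i]-w[j]).round(1) for i,j in ((0,3),(1,2),(1,0),(2,3))])
c=np.array([(592,132),(722,260),(782,212)],float)
w=np.array([ray(q,(u-[512,0])/3.84+[250,270],26)[:2] for u in c]); print(w.round(1),(w[0]+w[2])/2)
# bottle
for p,nm in ((q,'scene'),(viewer.grab_frame('side'),'side')):
    hsv=cv2.cvtColor(p['img'],cv2.COLOR_RGB2HSV)
    b=viewer.boxes_of('brown_bottle',p); print(nm,b[:2])
    m=cv2.inRange(hsv,(100,80,40),(125,255,255)); n,l,st,ce=cv2.connectedComponentsWithStats(m)
    for i in range(1,n):
        if st[i,4]>150: print('blue',st[i],ray(p,(st[i,0]+st[i,2]/2-.5,st[i,1]),88).round(1),ray(p,ce[i],80).round(1))
    m=cv2.inRange(hsv,(0,110,20),(14,255,160)); n,l,st,ce=cv2.connectedComponentsWithStats(m)
    for i in range(1,n):
        if st[i,4]>150: print('brown',st[i], ray(p,ce[i],35).round(1))
```

```text
[[ 431.3  -46.5]
 [ 460.6  -52.3]
 [ 441.8 -130.2]
 [ 410.8 -123.1]] [436.14410793 -88.04895123]
[ 75.   76.4 -11.1 -12.9] [np.float64(79.3), np.float64(80.2), np.float64(29.9), np.float64(31.8)]
[[ 430.7  -48.1]
 [ 408.1 -127. ]
 [ 439.7 -135.2]] [435.1988987  -91.65192184]
scene [{'location': [355.6, 367.3], 'score': 0.84}]
blue [ 370  173   54   48 1572] [ 748.9 -101.6   88. ] [ 704.3 -124.3   80. ]
blue [  0 225  13  32 259] [295.7 378.6  88. ] [273.5 359.9  80. ]
blue [342 359  32  19 240] [ 387.1 -227.4   88. ] [ 376.3 -232.9   80. ]
brown [200 241  40  22 223] [461.8  79.   35. ]
brown [340 366  34  33 509] [ 377.5 -233.1   35. ]
side [{'location': [219.1, 294.5], 'score': 0.85}]
blue [ 119  158   80   29 1671] [228.3 419.   88. ] [240.5 331.6  80. ]
blue [ 391  234   36   32 1024] [ 739.2 -160.    88. ] [ 723.1 -201.2   80. ]
blue [206 277  29  19 313] [ 395.4 -225.9   88. ] [ 395.8 -244.7   80. ]
brown [ 72 146  18  19 196] [-56.1 689.9  35. ]
brown [368 192  35  19 343] [780.2  93.7  35. ]
brown [208 290  31  38 689] [ 394.1 -241.5   35. ]
```

```bash
cat >> h.py <<'E'
def plan(wps,start=None,vmax=38,wmax=.12):
    s=sensors.state()
    if start is None: start=list(s['ee_pos'])+[s['ee_rot'][2]]
    P=np.array(start[:3],float); yaw=start[3]
    print('t',round(s['time_s'],1),'at',np.round(start,1))
    for wp in wps:
        T=np.array(wp[:3],float); dy=(wp[3]-yaw+180)%360-180
        n=int(max(np.ceil(np.linalg.norm(T-P)/vmax),np.ceil(abs(np.radians(dy))/wmax),1))
        rows=[]
        for i in range(n):
            y=np.radians(yaw+dy*i/n); d=(T-P)/n/10
            rows.append([d[0]*np.cos(y)+d[1]*np.sin(y), d[0]*np.sin(y)-d[1]*np.cos(y), -d[2], 0,0,-np.radians(dy)/n])
        print('->',wp,n,'rows')
        for r in rows: print('  ',', '.join('%g'%round(v,2 if k<3 else 3) for k,v in enumerate(r)))
        P=T; yaw+=dy
E
python3 - <<'E'
from h import *
q=viewer.grab_frame('scene')
for u in [(108,108),(145,150),(250,112)]: print(ray(q,u,0).round())
plan([(436,-89.5,95,75.5),(436,-89.5,22,75.5)])
E
```

```text
[685. 581.   0.]
[623. 410.   0.]
[845. 304.   0.]
t 3.8 at [426.2 -59.1 237.9  90.1]
-> (436, -89.5, 95, 75.5) 4 rows
   -0.76, 0.24, 3.57, 0, 0, 0.064
   -0.74, 0.29, 3.57, 0, 0, 0.064
   -0.72, 0.34, 3.57, 0, 0, 0.064
   -0.7, 0.38, 3.57, 0, 0, 0.064
-> (436, -89.5, 22, 75.5) 2 rows
   0, 0, 3.65, 0, 0, -0
   0, 0, 3.65, 0, 0, -0
```

Request:
step_arm --plan '[-0.76,0.24,3.57,0,0,0.064,-0.74,0.29,3.57,0,0,0.064,-0.72,0.34,3.57,0,0,0.064,-0.7,0.38,3.57,0,0,0.064,0,0,0,0,0,0]'

```text
time_s: 4.2
ee_pos: [431.9, -89.5, 90.0]
ee_rot: [-179.3, 0.0, 75.3]
force: [-0.9, 1.4, -0.3]
gripper_width: 90.9
gripper_force: 0.0
```

Request:
step_arm --plan '[0,0,0,0,0,0,0,0,0,0,0,0]'

```text
time_s: 4.37
ee_pos: [436.9, -90.0, 96.6]
ee_rot: [179.9, -0.0, 75.4]
force: [0.4, -0.4, -0.5]
gripper_width: 91.1
gripper_force: 0.0
```

Run:
```python
from h import *
p=viewer.grab_frame('wrist'); save(p,'w3')
plan([(436,-89.5,22,75.5)])
T=np.array([436,-89.5,0]); a=np.radians(75.5)
sq=np.array([[17,42],[17,-42],[-17,-42],[-17,42]])@np.array([[np.cos(a-np.pi/2),np.sin(a-np.pi/2)],[-np.sin(a-np.pi/2),np.cos(a-np.pi/2)]])
X=np.c_[sq+T[:2],np.full(4,26)]; im=p['img'][:,:,::-1].copy()
cv2.polylines(im,[proj(p,X).round().astype(np.int32)],True,(0,255,0),1); cv2.imwrite('pics/w3o.png',im)
```

```text
t 4.4 at [437.3 -90.2  97.2  75.4]
-> (436, -89.5, 22, 75.5) 2 rows
   0.02, -0.07, 3.76, 0, 0, -0.001
   0.02, -0.07, 3.76, 0, 0, -0.001
```

View pics/w3o.png

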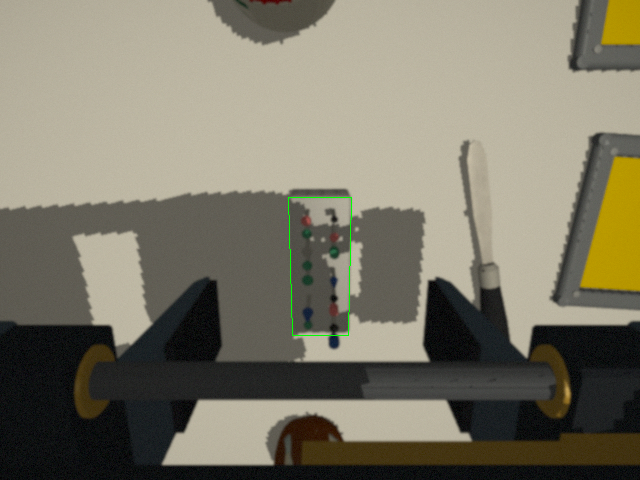

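The overlay matches the block, centred between the fingers at about column 320. Descending and gripping.

Request:
step_arm --plan '[0,-0.05,3,0,0,0,0,-0.05,3,0,0,0,0,0,1.5,0,0,0,0,0,0,0,0,0,0,0,0,0,0,0]'

```text
time_s: 4.83
ee_pos: [435.9, -90.0, 21.5]
ee_rot: [179.9, -0.0, 75.4]
force: [0.3, -0.7, -0.2]
gripper_width: 91.1
gripper_force: 0.0
```

Request:
step_arm --plan '[0,0,0,0,0,0,0,0,0,0,0,0,0,0,0,0,0,0,0,0,0,0,0,0,0,0,0,0,0,0]' --hand 2.5 --newtons 25

```text
time_s: 5.25
ee_pos: [435.1, -90.2, 20.8]
ee_rot: [179.9, -0.0, 75.3]
force: [0.1, 0.7, 0.5]
gripper_width: 60.8
gripper_force: 0.0
```

Request:
step_arm --plan '[0,0,0,0,0,0,0,0,0,0,0,0,0,0,0,0,0,0,0,0,0,0,0,0,0,0,0,0,0,0]'

```text
time_s: 5.67
ee_pos: [434.9, -90.2, 20.1]
ee_rot: [180.0, 0.0, 75.3]
force: [1.1, -0.7, -0.1]
gripper_width: 33.9
gripper_force: 25.0
```

Run:
```python
from h import *
plan([(435,-90,100,75.4),(647.5,31.4,100,75.6),(647.5,31.4,45,75.6)])
```

```text
t 5.7 at [434.9 -90.2  20.1  75.3]
-> (435, -90, 100, 75.4) 3 rows
   0.01, 0, -2.66, 0, 0, -0
   0.01, 0, -2.66, 0, 0, -0
   0.01, 0, -2.66, 0, 0, -0
-> (647.5, 31.4, 100, 75.6) 7 rows
   2.44, 2.5, -0, 0, 0, -0
   2.44, 2.5, -0, 0, 0, -0
   2.44, 2.5, -0, 0, 0, -0
   2.44, 2.5, -0, 0, 0, -0
   2.44, 2.51, -0, 0, 0, -0
   2.44, 2.51, -0, 0, 0, -0
   2.44, 2.51, -0, 0, 0, -0
-> (647.5, 31.4, 45, 75.6) 2 rows
   0, 0, 2.75, 0, 0, -0
   0, 0, 2.75, 0, 0, -0
```

Request:
step_arm --plan '[0,0,-2,0,0,0,0,0,-3,0,0,0,0,0,-3,0,0,0,1.5,1.5,0,0,0,0,2.44,2.5,0,0,0,0]'

```text
time_s: 6.08
ee_pos: [482.1, -62.8, 101.8]
ee_rot: [180.0, 0.0, 75.2]
force: [-1.3, -0.5, -3.0]
gripper_width: 34.2
gripper_force: 25.0
```

Request:
step_arm --plan '[2.44,2.5,0,0,0,0,2.44,2.5,0,0,0,0,2.44,2.51,0,0,0,0,2.44,2.5,0,0,0,0,2,2,0,0,0,0]'

```text
time_s: 6.5
ee_pos: [631.0, 22.7, 99.4]
ee_rot: [-180.0, -0.0, 75.4]
force: [0.6, -0.1, -0.5]
gripper_width: 33.8
gripper_force: 25.0
```

Request:
step_arm --plan '[1.38,1.52,0,0,0,0,0,0,0,0,0,0,0,0,2.5,0,0,0,0,0,2.5,0,0,0,0,0,0,0,0,0]'

```text
time_s: 6.92
ee_pos: [642.8, 30.4, 44.7]
ee_rot: [-179.3, 0.2, 75.3]
force: [-1.5, 0.7, -1.9]
gripper_width: 33.9
gripper_force: 25.0
```

Request:
step_arm --plan '[0,0,0,0,0,0,0,0,0,0,0,0,0,0,0,0,0,0]'

```text
time_s: 7.17
ee_pos: [648.5, 30.6, 51.9]
ee_rot: [179.8, -0.0, 75.3]
force: [-0.4, -0.1, -1.4]
gripper_width: 34.0
gripper_force: 25.0
```

Run:
```python
from h import *
s=sensors.state();print(s['gripper_width'],s['force'])
plan([(647.5,31.4,24,75.6)])
p=viewer.grab_frame('wrist'); save(p,'w4')
hsv=cv2.cvtColor(p['img'],cv2.COLOR_RGB2HSV)
def rect(x,y,z,hx,hy,deg):
    a=np.radians(deg-90); c,s_=np.cos(a),np.sin(a)
    q=np.array([[hx,hy],[hx,-hy],[-hx,-hy],[-hx,hy]])@np.array([[c,s_],[-s_,c]])+[x,y]
    return np.c_[q,np.full(4,z)]
im=p['img'][:,:,::-1].copy()
e=s['ee_pos']
for X,c in ((rect(647.5,31.4,8,25,50,75.6),(0,255,0)),(rect(647.5,31.4,8,37,62,75.6),(255,0,0)),(rect(e[0],e[1],e[2]+6,17,42,75.4),(0,0,255))):
    cv2.polylines(im,[proj(p,X).round().astype(np.int32)],True,c,1)
cv2.imwrite('pics/w4o.png',im)
```

```text
33.95176268345633 [-0.39235756 -0.13885946 -1.41068827]
t 7.2 at [648.5  30.6  51.9  75.3]
-> (647.5, 31.4, 24, 75.6) 1 rows
   0.05, -0.12, 2.79, 0, 0, -0.005
```

View pics/w4o.png

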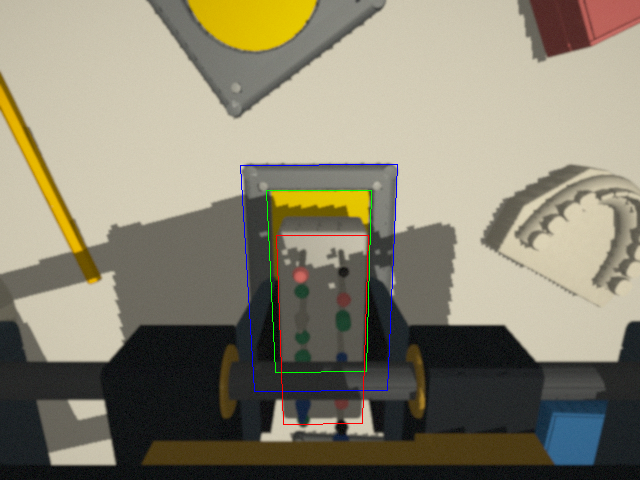

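The overlays match: the holder outline is on its green and blue quads and the block on red, within about 2 mm. Lowering into the recess.

Request:
step_arm --plan '[0.05,-0.1,1.5,0,0,0,0,0,1,0,0,0,0,0,0.2,0,0,0,0,0,0,0,0,0,0,0,0,0,0,0]'

```text
time_s: 7.63
ee_pos: [646.9, 31.5, 23.5]
ee_rot: [180.0, -0.0, 75.3]
force: [0.3, -1.0, -1.7]
gripper_width: 33.9
gripper_force: 25.0
```

Request:
step_arm --plan '[0,0,0,0,0,0,0,0,0,0,0,0]'

```text
time_s: 7.8
ee_pos: [646.9, 31.5, 23.4]
ee_rot: [180.0, -0.0, 75.3]
force: [-0.6, 0.4, -1.6]
gripper_width: 33.6
gripper_force: 25.0
```

Request:
step_arm --plan '[0,0,0,0,0,0,0,0,0,0,0,0,0,0,0,0,0,0,0,0,0,0,0,0,0,0,0,0,0,0]' --hand 7

```text
time_s: 8.22
ee_pos: [646.8, 31.5, 23.4]
ee_rot: [180.0, -0.0, 75.3]
force: [0.2, -0.3, -0.3]
gripper_width: 64.1
gripper_force: 0.0
```

Request:
step_arm --plan '[0,0,0,0,0,0,0,0,0,0,0,0,0,0,-2,0,0,0,0,0,-3.5,0,0,0,0,0,-3.5,0,0,0]'

```text
time_s: 8.63
ee_pos: [645.6, 31.5, 112.8]
ee_rot: [-179.8, 0.1, 75.3]
force: [0.7, 0.2, 0.4]
gripper_width: 70.2
gripper_force: 0.0
```

Request:
step_arm --plan '[0,0,-3.5,0,0,0,0,0,0,0,0,0,0,0,0,0,0,0,0,0,0,0,0,0]' --hand 9.1

```text
time_s: 8.97
ee_pos: [646.2, 31.5, 147.7]
ee_rot: [-180.0, 0.0, 75.3]
force: [-0.6, 0.4, -0.4]
gripper_width: 90.4
gripper_force: 0.0
```

Run:
```python
from h import *
p=viewer.grab_frame('wrist'); save(p,'w5')
plan([(560,55,170,90),(458,68.5,170,90)])
```

```text
t 9.0 at [645.7  31.4 146.8  75.3]
-> (560, 55, 170, 90) 3 rows
   0.04, -2.96, -0.77, 0, 0, -0.085
   0.29, -2.95, -0.77, 0, 0, -0.085
   0.54, -2.91, -0.77, 0, 0, -0.085
-> (458, 68.5, 170, 90) 3 rows
   0.45, -3.4, -0, 0, 0, -0
   0.45, -3.4, -0, 0, 0, -0
   0.45, -3.4, -0, 0, 0, -0
```

View pics/w5.png

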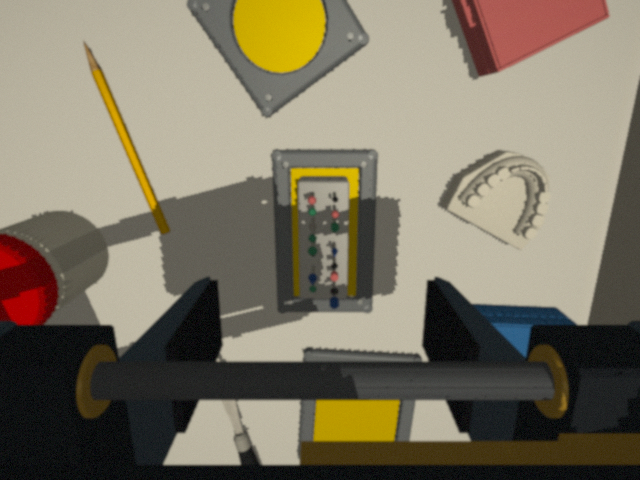

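The bur block sits in its recess, centred and aligned, around (325,240). Next is the jar.

Request:
step_arm --plan '[0.04,-2.96,-0.77,0,0,-0.085,0.29,-2.95,-0.77,0,0,-0.085,0.54,-2.91,-0.77,0,0,-0.085,0.45,-3.4,0,0,0,0,0.45,-3.4,0,0,0,0]'

```text
time_s: 9.43
ee_pos: [491.0, 64.4, 169.7]
ee_rot: [-179.8, 0.0, 90.0]
force: [0.0, 0.2, -0.5]
gripper_width: 91.0
gripper_force: 0.0
```

Request:
step_arm --plan '[0.45,-3.4,0,0,0,0,0,0,0,0,0,0,0,0,0,0,0,0,0,0,0,0,0,0,0,0,0,0,0,0]'

```text
time_s: 9.85
ee_pos: [460.2, 68.7, 170.8]
ee_rot: [180.0, 0.0, 89.9]
force: [0.1, -0.1, 0.3]
gripper_width: 91.0
gripper_force: 0.0
```

Run:
```python
from h import *
p=viewer.grab_frame('wrist'); save(p,'w6')
hsv=cv2.cvtColor(p['img'],cv2.COLOR_RGB2HSV)
m=cv2.inRange(hsv,(0,180,40),(8,255,255))|cv2.inRange(hsv,(172,180,40),(180,255,255))
n,l,st,ce=cv2.connectedComponentsWithStats(m); i=1+st[1:,4].argmax(); mm=(l==i).astype(np.uint8)
a=np.linspace(0,2*np.pi,40); C=32*np.c_[np.cos(a),np.sin(a)]
x=fit([p],[mm],C,18,[(458,68,0)],66); print(st[i],np.round(x,2))
plan([(x[0],x[1],70,90)])
```

```text
[ 267  206  103  100 7916] [4.577e+02 6.709e+01 3.325e+01 1.100e-01]
t 9.9 at [460.3  68.6 170.9  89.9]
-> (np.float64(457.69598850118933), np.float64(67.09128990266339), 70, 90) 3 rows
   -0.05, -0.09, 3.36, 0, 0, -0
   -0.05, -0.09, 3.36, 0, 0, -0
   -0.05, -0.09, 3.36, 0, 0, -0
```

Request:
step_arm --plan '[-0.05,-0.09,3.3,0,0,0,-0.05,-0.09,3.3,0,0,0,-0.05,-0.09,2.5,0,0,0,0,0,1,0,0,0,0,0,0,0,0,0]'

```text
time_s: 10.32
ee_pos: [455.2, 66.8, 67.4]
ee_rot: [-179.6, 0.0, 89.9]
force: [0.4, 0.4, 0.4]
gripper_width: 90.8
gripper_force: 0.0
```

Request:
step_arm --plan '[0,0,0,0,0,0,0,0,0,0,0,0,0,0,0,0,0,0,0,0,0,0,0,0,0,0,0,0,0,0]' --hand 5.5 --newtons 25

```text
time_s: 10.73
ee_pos: [457.2, 67.3, 71.1]
ee_rot: [179.9, -0.0, 89.9]
force: [0.4, 0.1, 1.8]
gripper_width: 62.8
gripper_force: 25.0
```

Request:
step_arm --plan '[0,0,0,0,0,0,0,0,0,0,0,0,0,0,0,0,0,0]'

```text
time_s: 10.98
ee_pos: [457.2, 67.3, 71.1]
ee_rot: [179.9, -0.0, 89.9]
force: [-0.6, -0.3, 5.1]
gripper_width: 63.2
gripper_force: 25.0
```

Run:
```python
from h import *
s=sensors.state(); e=s['ee_pos']; print(s['gripper_width'],s['gripper_force'],s['force'])
plan([(e[0],e[1],e[2]+60,90),(613.3,-276.4,e[2]+60,90),(613.3,-276.4,e[2]+20,90)])
```

```text
63.23792412071754 25.000669956207275 [-0.62063511 -0.28690044  5.07976113]
t 11.0 at [457.2  67.3  71.1  89.9]
-> (np.float64(457.24275807694704), np.float64(67.34005665576228), np.float64(131.10043042331097), 90) 2 rows
   0, 0, -3, 0, 0, -0
   0, 0, -3, 0, 0, -0
-> (613.3, -276.4, np.float64(131.10043042331097), 90) 10 rows
   -3.44, 1.56, -0, 0, 0, -0
   -3.44, 1.56, -0, 0, 0, -0
   -3.44, 1.56, -0, 0, 0, -0
   -3.44, 1.56, -0, 0, 0, -0
   -3.44, 1.56, -0, 0, 0, -0
   -3.44, 1.56, -0, 0, 0, -0
   -3.44, 1.56, -0, 0, 0, -0
   -3.44, 1.56, -0, 0, 0, -0
   -3.44, 1.56, -0, 0, 0, -0
   -3.44, 1.56, -0, 0, 0, -0
-> (613.3, -276.4, np.float64(91.10043042331098), 90) 2 rows
   0, 0, 2, 0, 0, -0
   0, 0, 2, 0, 0, -0
```

Request:
step_arm --plan '[0,0,-2,0,0,0,0,0,-2,0,0,0,0,0,-2,0,0,0,-2,0.9,0,0,0,0,-3.44,1.56,0,0,0,0]'

```text
time_s: 11.4
ee_pos: [480.2, 14.3, 131.2]
ee_rot: [180.0, -0.1, 90.2]
force: [0.5, -0.1, -1.5]
gripper_width: 63.0
gripper_force: 25.0
```

Request:
step_arm --plan '[-3.44,1.56,0,0,0,0,-3.44,1.56,0,0,0,0,-3.44,1.56,0,0,0,0,-3.44,1.56,0,0,0,0,-3.44,1.56,0,0,0,0]'

```text
time_s: 11.82
ee_pos: [558.5, -160.8, 129.6]
ee_rot: [-179.9, -0.0, 89.9]
force: [0.4, 0.8, -1.3]
gripper_width: 63.4
gripper_force: 25.0
```

Request:
step_arm --plan '[-3.44,1.56,0,0,0,0,-3.44,1.56,0,0,0,0,-3.44,1.56,0,0,0,0,-3,1.3,0,0,0,0,-1.88,0.92,0,0,0,0]'

```text
time_s: 12.23
ee_pos: [627.8, -314.6, 129.0]
ee_rot: [-179.9, 0.0, 89.8]
force: [-0.7, -0.1, -1.7]
gripper_width: 63.7
gripper_force: 25.0
```

Request:
step_arm --plan '[0,0,0,0,0,0,0,0,2,0,0,0,0,0,2,0,0,0,0,0,0,0,0,0,0,0,0,0,0,0]'

```text
time_s: 12.65
ee_pos: [626.2, -310.1, 88.6]
ee_rot: [-179.8, -0.1, 90.0]
force: [0.4, -1.0, -1.1]
gripper_width: 62.9
gripper_force: 25.0
```

Run:
```python
from h import *
s=sensors.state(); e=s['ee_pos']; print(s['gripper_width'],s['gripper_force'],s['force'],s['ee_rot'])
plan([(613.3,-276.4,74.8,90)])
p=viewer.grab_frame('wrist'); hsv=cv2.cvtColor(p['img'],cv2.COLOR_RGB2HSV)
m=cv2.inRange(hsv,(0,180,40),(8,255,255))|cv2.inRange(hsv,(172,180,40),(180,255,255))
n,l,st,ce=cv2.connectedComponentsWithStats(m); i=1+st[1:,4].argmax(); mm=(l==i).astype(np.uint8)
p2=viewer.grab_frame('side'); im=p2['img'][:,:,::-1].copy()
a=np.linspace(0,2*np.pi,40); u=np.c_[np.cos(a),np.sin(a)]
for q,r,z,c in ((np.array([613.3,-276.4]),39.5,8,(0,255,0)),(e[:2],32,e[2]-71+84,(255,0,0)),(e[:2],31,e[2]-71,(255,0,0))):
    X=np.c_[u*r+q,np.full(40,z)]; cv2.polylines(im,[proj(p2,X).round().astype(np.int32)],True,c,1)
cv2.imwrite('pics/s7.png',cv2.resize(im[180:360,250:470],None,fx=3,fy=3))
```

```text
62.93092990322749 24.999826848506927 [ 0.38487933 -0.95219263 -1.08825639] [-1.79766634e+02 -1.34183805e-01  8.99618948e+01]
t 12.7 at [ 626.2 -310.1   88.6   90. ]
-> (613.3, -276.4, 74.8, 90) 2 rows
   1.69, -0.65, 0.69, 0, 0, -0
   1.69, -0.65, 0.69, 0, 0, -0
```

View pics/s7.png

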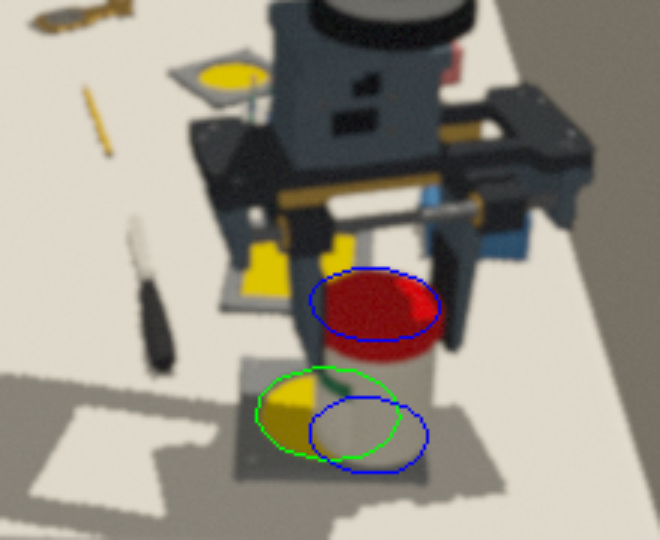

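The side view shows the jar overshot the recess (green ring) by about 35 mm, because I sent one row too many. It is hanging clear above it, so I'm shifting back.

Request:
step_arm --plan '[1.2,-0.45,0,0,0,0,1.3,-0.5,0,0,0,0,0.87,-0.34,0,0,0,0,0,0,0,0,0,0,0,0,0,0,0,0]'

```text
time_s: 13.17
ee_pos: [615.3, -277.5, 91.5]
ee_rot: [179.9, 0.1, 90.0]
force: [-0.4, 0.2, -1.4]
gripper_width: 62.8
gripper_force: 25.0
```

Run:
```python
from h import *
s=sensors.state(); e=s['ee_pos']
plan([(613.3,-276.4,74.8,90)])
p2=viewer.grab_frame('side'); im=p2['img'][:,:,::-1].copy()
a=np.linspace(0,2*np.pi,40); u=np.c_[np.cos(a),np.sin(a)]
p=viewer.grab_frame('wrist'); i2=p['img'][:,:,::-1].copy()
for q,r,z,c in ((np.array([613.3,-276.4]),39.5,8,(0,255,0)),(e[:2],32,e[2]-71+84,(255,0,0)),(e[:2],31,e[2]-71,(255,0,0))):
    X=np.c_[u*r+q,np.full(40,z)]
    for k,I in ((p2,im),(p,i2)): cv2.polylines(I,[proj(k,X).round().astype(np.int32)],True,c,1)
cv2.imwrite('pics/s8.png',np.hstack([cv2.resize(im[220:360,300:420],(412,480)),cv2.resize(i2[120:480,180:470],(387,480))]))
```

```text
t 13.2 at [ 615.3 -277.5   91.5   90. ]
-> (613.3, -276.4, 74.8, 90) 1 rows
   0.11, -0.2, 1.67, 0, 0, 0
```

View pics/s8.png

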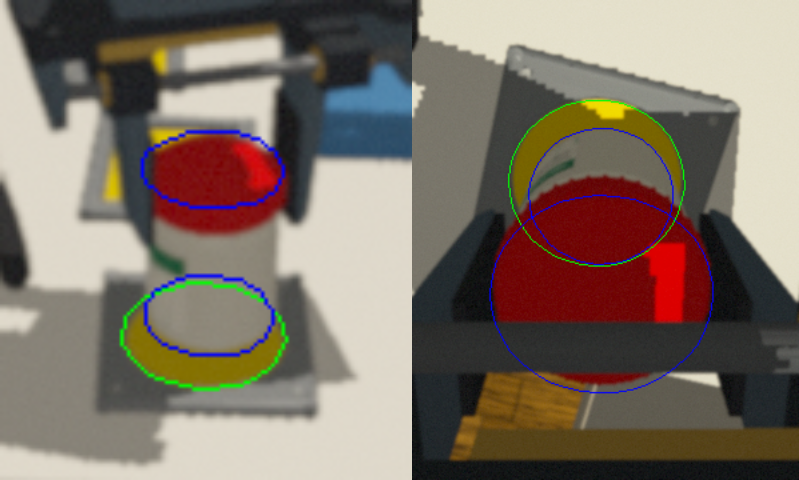

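The jar hangs centred over its recess, within 2–3 mm in both views. Lowering and releasing.

Request:
step_arm --plan '[0,-0.15,0.8,0,0,0,0,0,0.5,0,0,0,0,0,0.3,0,0,0,0,0,0,0,0,0,0,0,0,0,0,0]'

```text
time_s: 13.68
ee_pos: [612.9, -277.9, 74.0]
ee_rot: [-180.0, -0.0, 89.9]
force: [-1.9, -0.2, 0.6]
gripper_width: 62.9
gripper_force: 25.0
```

Request:
step_arm --plan '[0,0,0,0,0,0,0,0,0,0,0,0,0,0,0,0,0,0]'

```text
time_s: 13.93
ee_pos: [613.2, -277.7, 74.0]
ee_rot: [-180.0, 0.0, 89.9]
force: [-1.4, -0.7, 0.6]
gripper_width: 63.0
gripper_force: 25.0
```

Request:
step_arm --plan '[0,0,0,0,0,0,0,0,0,0,0,0,0,0,0,0,0,0,0,0,0,0,0,0,0,0,0,0,0,0]' --hand 9.1

```text
time_s: 14.35
ee_pos: [613.4, -277.6, 74.3]
ee_rot: [180.0, 0.0, 89.9]
force: [0.2, 0.1, -0.2]
gripper_width: 90.2
gripper_force: 0.0
```

Request:
step_arm --plan '[0,0,-2,0,0,0,0,0,-3.5,0,0,0,0,0,-3.5,0,0,0,0,0,-1,0,0,0,0,0,0,0,0,0]'

```text
time_s: 14.77
ee_pos: [615.2, -278.5, 178.6]
ee_rot: [179.6, 0.2, 89.9]
force: [-0.1, -1.1, -1.0]
gripper_width: 91.1
gripper_force: 0.0
```

Run:
```python
from h import *
p=viewer.grab_frame('wrist'); hsv=cv2.cvtColor(p['img'],cv2.COLOR_RGB2HSV)
m=cv2.inRange(hsv,(0,180,40),(8,255,255))|cv2.inRange(hsv,(172,180,40),(180,255,255))
n,l,st,ce=cv2.connectedComponentsWithStats(m); i=1+st[1:,4].argmax(); mm=(l==i).astype(np.uint8)
a=np.linspace(0,2*np.pi,40); C=32*np.c_[np.cos(a),np.sin(a)]
print(st[i],np.round(fit([p],[mm],C,18,[(613,-276,0)],69),2))
for n in ['red_jar','brown_bottle']: print(n,[(np.round(x['location']),round(x['score'],2),ray(p,x['location'],3 if n=='red_jar' else 0).round()[:2]) for x in viewer.pinpoint(n,p)[:2]])
plan([(394,-224,174,90)])
```

```text
[ 267  201  102   98 7754] [ 6.1326e+02 -2.7728e+02  3.3400e+00  1.1000e-01]
red_jar [(array([318., 223.]), 0.59, array([ 614., -277.]))]
brown_bottle [(array([ 35., 158.]), 0.59, array([ 394., -225.]))]
t 14.9 at [ 612.3 -277.2  172.5   89.9]
-> (394, -224, 174, 90) 6 rows
   0.88, -3.64, -0.03, 0, 0, -0
   0.88, -3.64, -0.03, 0, 0, -0
   0.88, -3.64, -0.03, 0, 0, -0
   0.88, -3.64, -0.03, 0, 0, -0
   0.88, -3.64, -0.03, 0, 0, -0
   0.89, -3.64, -0.03, 0, 0, -0
```

Jar placed at (613.3,-277.3), about 1 mm from the holder centre. Bottle next.

Request:
step_arm --plan '[0.88,-3.64,0,0,0,0,0.88,-3.64,0,0,0,0,0.88,-3.64,0,0,0,0,0.88,-3.64,0,0,0,0,0.88,-3.64,0,0,0,0]'

```text
time_s: 15.33
ee_pos: [428.3, -232.1, 171.8]
ee_rot: [-179.8, -0.1, 90.0]
force: [0.1, 0.2, 0.6]
gripper_width: 91.0
gripper_force: 0.0
```

Request:
step_arm --plan '[0.89,-3.64,0,0,0,0,0,0,0,0,0,0,0,0,0,0,0,0,0,0,0,0,0,0]'

```text
time_s: 15.67
ee_pos: [394.9, -224.5, 173.4]
ee_rot: [-180.0, -0.0, 89.9]
force: [0.3, -0.4, -0.4]
gripper_width: 91.3
gripper_force: 0.0
```

Run:
```python
from h import *
p=viewer.grab_frame('wrist'); save(p,'w9'); hsv=cv2.cvtColor(p['img'],cv2.COLOR_RGB2HSV)
print([(np.round(x['location']),round(x['score'],2),ray(p,x['location'],0).round()[:2]) for x in viewer.pinpoint('brown_bottle',p)[:2]])
m=cv2.inRange(hsv,(100,80,40),(125,255,255)); n,l,st,ce=cv2.connectedComponentsWithStats(m)
for i in range(1,n):
    if st[i,4]>300: print('blue',st[i],ray(p,(st[i,0]+st[i,2]/2-.5,st[i,1]+st[i,3]/2),85).round(1), st[i,2]*(p['position'][2]-88)/p['fx'])
plan([(394,-224,50,90)])
```

```text
[(array([320., 231.]), 0.58, array([ 394., -229.]))]
blue [ 283  220   73   72 1168] [ 393.2 -222.2   85. ] 41.926001711750146
blue [292 237  33  36 329] [ 386.5 -221.5   85. ] 18.952850088873355
t 15.8 at [ 395.8 -224.8  173.7   90. ]
-> (394, -224, 50, 90) 4 rows
   0.02, -0.05, 3.09, 0, 0, -0
   0.02, -0.05, 3.09, 0, 0, -0
   0.02, -0.05, 3.09, 0, 0, -0
   0.02, -0.05, 3.09, 0, 0, -0
```

View pics/w9.png

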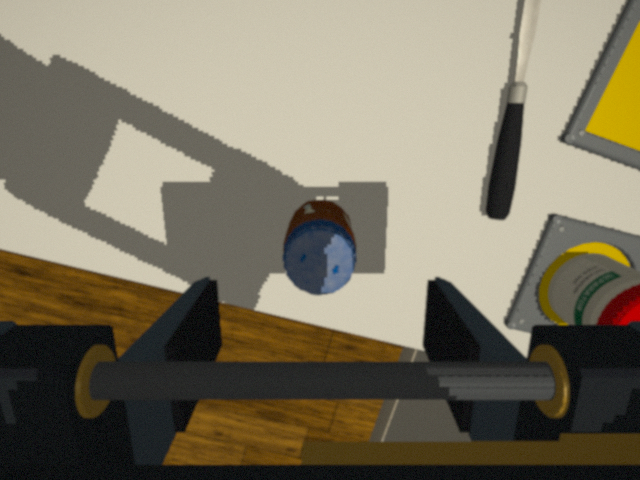

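The bottle cap at (320,257) is centred between the fingers, so I descend and grip.

Request:
step_arm --plan '[0.05,-0.06,3.2,0,0,0,0.05,-0.06,3.2,0,0,0,0,-0.05,3.2,0,0,0,0,0,2.4,0,0,0,0,0,0.4,0,0,0]'

```text
time_s: 16.18
ee_pos: [391.5, -222.2, 46.3]
ee_rot: [-179.6, -0.3, 90.0]
force: [-0.3, 0.5, -0.3]
gripper_width: 90.8
gripper_force: 0.0
```

Request:
step_arm --plan '[0,0,0,0,0,0,0,0,0,0,0,0,0,0,0,0,0,0,0,0,0,0,0,0,0,0,0,0,0,0]' --hand 4.0 --newtons 18

```text
time_s: 16.6
ee_pos: [394.0, -224.0, 51.5]
ee_rot: [179.9, 0.1, 89.9]
force: [-0.4, 0.0, 0.2]
gripper_width: 60.4
gripper_force: 0.0
```

Request:
step_arm --plan '[0,0,0,0,0,0,0,0,0,0,0,0,0,0,0,0,0,0,0,0,0,0,0,0,0,0,0,0,0,0]'

```text
time_s: 17.02
ee_pos: [393.4, -223.7, 50.7]
ee_rot: [180.0, 0.0, 89.9]
force: [-1.3, -0.3, 6.1]
gripper_width: 45.1
gripper_force: 18.0
```

Run:
```python
from h import *
s=sensors.state(); e=s['ee_pos']; print(s['gripper_width'],s['gripper_force'],s['force'])
plan([(e[0],e[1],e[2]+95,90),(654.5,175,e[2]+95,90)],vmax=40)
```

```text
45.101962528873365 18.000535848914296 [-1.34117315 -0.2860823   6.10956045]
t 17.0 at [ 393.4 -223.7   50.7   89.9]
-> (np.float64(393.3501814223597), np.float64(-223.65258388329187), np.float64(145.74542615663665), 90) 3 rows
   0, 0, -3.17, 0, 0, -0
   0, 0, -3.17, 0, 0, -0
   0, 0, -3.17, 0, 0, -0
-> (654.5, 175, np.float64(145.74542615663665), 90) 12 rows
   3.32, 2.18, -0, 0, 0, -0
   3.32, 2.18, -0, 0, 0, -0
   3.32, 2.18, -0, 0, 0, -0
   3.32, 2.18, -0, 0, 0, -0
   3.32, 2.18, -0, 0, 0, -0
   3.32, 2.18, -0, 0, 0, -0
   3.32, 2.18, -0, 0, 0, -0
   3.32, 2.18, -0, 0, 0, -0
   3.32, 2.18, -0, 0, 0, -0
   3.32, 2.18, -0, 0, 0, -0
   3.32, 2.18, -0, 0, 0, -0
   3.32, 2.18, -0, 0, 0, -0
```

Request:
step_arm --plan '[0,0,-2,0,0,0,0,0,-3,0,0,0,0,0,-3.5,0,0,0,0,0,-1,0,0,0,0,0,0,0,0,0]'

```text
time_s: 17.43
ee_pos: [394.9, -224.5, 147.9]
ee_rot: [179.7, 0.2, 89.9]
force: [0.4, -0.6, -1.7]
gripper_width: 45.3
gripper_force: 18.0
```

Run:
```python
from h import *
s=sensors.state(); print(s['force'],s['gripper_width'],s['gripper_force'])
plan([(654.5,175,145,90)],vmax=35)
p=viewer.grab_frame('wrist'); print([(np.round(x['location']),round(x['score'],2)) for x in viewer.boxes_of('brown_bottle',p)[:2]])
```

```text
[ 0.40317982 -0.58420153 -1.68944496] 45.27465590916702 17.99994280328974
t 17.4 at [ 394.9 -224.5  147.9   89.9]
-> (654.5, 175, 145, 90) 14 rows
   2.86, 1.85, 0.02, 0, 0, -0
   2.86, 1.85, 0.02, 0, 0, -0
   2.86, 1.85, 0.02, 0, 0, -0
   2.86, 1.85, 0.02, 0, 0, -0
   2.85, 1.85, 0.02, 0, 0, -0
   2.85, 1.85, 0.02, 0, 0, -0
   2.85, 1.85, 0.02, 0, 0, -0
   2.85, 1.85, 0.02, 0, 0, -0
   2.85, 1.85, 0.02, 0, 0, -0
   2.85, 1.85, 0.02, 0, 0, -0
   2.85, 1.85, 0.02, 0, 0, -0
   2.85, 1.85, 0.02, 0, 0, -0
   2.85, 1.85, 0.02, 0, 0, -0
   2.85, 1.85, 0.02, 0, 0, -0
[(array([320., 332.]), 0.86)]
```

Request:
step_arm --plan '[1.4,0.9,0,0,0,0,2.86,1.85,0,0,0,0,2.86,1.85,0,0,0,0,2.86,1.85,0,0,0,0,2.86,1.85,0,0,0,0]'

```text
time_s: 17.95
ee_pos: [475.5, -93.6, 143.1]
ee_rot: [-179.8, -0.1, 89.9]
force: [0.5, -0.7, -1.9]
gripper_width: 45.3
gripper_force: 18.0
```

Request:
step_arm --plan '[2.86,1.85,0,0,0,0,2.86,1.85,0,0,0,0,2.86,1.85,0,0,0,0,2.86,1.85,0,0,0,0,2.86,1.85,0,0,0,0]'

```text
time_s: 18.37
ee_pos: [568.2, 49.3, 142.6]
ee_rot: [-179.7, 0.0, 90.0]
force: [0.8, -0.9, -1.1]
gripper_width: 45.5
gripper_force: 18.0
```

Request:
step_arm --plan '[2.86,1.85,0,0,0,0,2.86,1.85,0,0,0,0,2.86,1.85,0,0,0,0,2.86,1.85,0,0,0,0,1.4,0.9,0,0,0,0]'

```text
time_s: 18.78
ee_pos: [652.7, 179.4, 141.8]
ee_rot: [-179.8, -0.0, 90.1]
force: [0.3, 0.6, -0.5]
gripper_width: 45.4
gripper_force: 18.0
```

Request:
step_arm --plan '[0,0,0,0,0,0,0,0,3,0,0,0,0,0,3,0,0,0,0,0,1,0,0,0,0,0,0,0,0,0]'

```text
time_s: 19.2
ee_pos: [648.5, 174.5, 70.2]
ee_rot: [-179.4, 0.2, 89.9]
force: [-0.7, 0.3, -1.1]
gripper_width: 45.3
gripper_force: 18.0
```

Request:
step_arm --plan '[0,0,0,0,0,0,0,0,0,0,0,0,0,0,0,0,0,0]'

```text
time_s: 19.45
ee_pos: [653.2, 176.0, 77.2]
ee_rot: [179.8, -0.0, 89.9]
force: [0.6, 0.7, -1.7]
gripper_width: 45.0
gripper_force: 18.0
```

Run:
```python
from h import *
s=sensors.state(); e=s['ee_pos']
plan([(654.5,175,54.5,90)])
p2=viewer.grab_frame('scene'); im=p2['img'][:,:,::-1].copy()
a=np.linspace(0,2*np.pi,40); u=np.c_[np.cos(a),np.sin(a)]
p=viewer.grab_frame('wrist'); i2=p['img'][:,:,::-1].copy()
for q,r,z,c in ((np.array([654.5,175]),30.5,8,(0,255,0)),(e[:2],24,e[2]-50.7+88,(255,0,255)),(e[:2],24,e[2]-50.7,(255,0,255))):
    X=np.c_[u*r+q,np.full(40,z)]
    for k,I in ((p2,im),(p,i2)): cv2.polylines(I,[proj(k,X).round().astype(np.int32)],True,c,1)
cv2.imwrite('pics/s10.png',np.hstack([cv2.resize(im[80:220,190:310],(412,480)),cv2.resize(i2[120:480,180:470],(387,480))]))
```

```text
t 19.4 at [653.2 176.   77.2  89.9]
-> (654.5, 175, 54.5, 90) 1 rows
   -0.1, 0.13, 2.27, 0, 0, -0.001
```

View pics/s10.png

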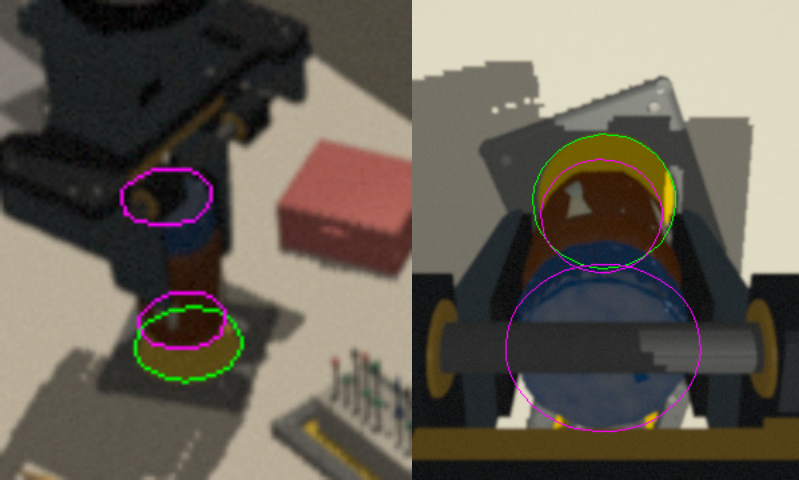

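The bottle hangs centred over its recess within about 2 mm. Lowering and releasing.

Request:
step_arm --plan '[0,0.13,1.2,0,0,0,0,0,0.8,0,0,0,0,0,0.3,0,0,0,0,0,0,0,0,0,0,0,0,0,0,0]'

```text
time_s: 19.97
ee_pos: [653.5, 176.0, 53.0]
ee_rot: [180.0, 0.0, 90.0]
force: [-2.8, -1.2, 5.8]
gripper_width: 45.0
gripper_force: 18.0
```

Request:
step_arm --plan '[0,0,0,0,0,0,0,0,0,0,0,0,0,0,0,0,0,0]'

```text
time_s: 20.22
ee_pos: [653.5, 176.0, 53.0]
ee_rot: [180.0, 0.0, 90.0]
force: [-1.9, -1.1, 6.2]
gripper_width: 45.0
gripper_force: 18.0
```

Request:
step_arm --plan '[0,0,0,0,0,0,0,0,0,0,0,0,0,0,0,0,0,0,0,0,0,0,0,0,0,0,0,0,0,0]' --hand 9.1

```text
time_s: 20.63
ee_pos: [653.2, 176.0, 51.8]
ee_rot: [-180.0, 0.0, 89.9]
force: [-0.2, 0.2, 0.9]
gripper_width: 75.6
gripper_force: 0.0
```

Request:
step_arm --plan '[0,0,0,0,0,0,0,0,-2,0,0,0,0,0,-3.5,0,0,0,0,0,-3.5,0,0,0,0,0,-3,0,0,0]'

```text
time_s: 21.05
ee_pos: [653.6, 176.1, 174.3]
ee_rot: [179.9, -0.0, 89.9]
force: [0.4, -0.6, -0.4]
gripper_width: 90.9
gripper_force: 0.0
```

Request:
step_arm --plan '[0,0,0,0,0,0,0,0,0,0,0,0,0,0,0,0,0,0]'

```text
time_s: 21.3
ee_pos: [652.8, 175.9, 171.5]
ee_rot: [-179.9, 0.0, 89.9]
force: [-0.9, 0.0, -0.0]
gripper_width: 91.1
gripper_force: 0.0
```

Run:
```python
from h import *
p=viewer.grab_frame('wrist'); save(p,'w11')
print([(np.round(x['location']),round(x['score'],2),ray(p,x['location'],3).round()[:2]) for x in viewer.pinpoint('brown_bottle',p)[:2]])
hsv=cv2.cvtColor(p['img'],cv2.COLOR_RGB2HSV)
m=cv2.inRange(hsv,(100,80,40),(125,255,255)); n,l,st,ce=cv2.connectedComponentsWithStats(m)
for i in range(1,n):
    if st[i,4]>300: print('blue',st[i],ray(p,(st[i,0]+st[i,2]/2-.5,st[i,1]+st[i,3]/2),88).round(1))
c=np.radians(39.2); t=np.array([402.6,200.5])-14*np.array([np.cos(c),np.sin(c)]); print(t)
plan([(430,150,172,70),(t[0],t[1],172,39.2)],vmax=35,wmax=.11)
```

```text
[(array([323., 226.]), 0.96, array([654., 176.]))]
blue [ 286  222   75   73 1801] [653.4 178.2  88. ]
[391.75077716 191.65158976]
t 21.4 at [652.4 175.8 170.3  89.9]
-> (430, 150, 172, 70) 7 rows
   -0.37, -3.18, -0.02, 0, 0, 0.05
   -0.53, -3.15, -0.02, 0, 0, 0.05
   -0.69, -3.12, -0.02, 0, 0, 0.05
   -0.84, -3.09, -0.02, 0, 0, 0.05
   -0.99, -3.04, -0.02, 0, 0, 0.05
   -1.14, -2.99, -0.02, 0, 0, 0.05
   -1.29, -2.93, -0.02, 0, 0, 0.05
-> (np.float64(391.7507771581415), np.float64(191.65158976269208), 172, 39.2) 5 rows
   0.52, -1, -0, 0, 0, 0.108
   0.41, -1.05, -0, 0, 0, 0.108
   0.29, -1.09, -0, 0, 0, 0.108
   0.18, -1.12, -0, 0, 0, 0.108
   0.06, -1.13, -0, 0, 0, 0.108
```

Bottle placed at about (654,176). Next is the cast.

Request:
step_arm --plan '[-0.37,-3.18,0,0,0,0.05,-0.53,-3.15,0,0,0,0.05,-0.69,-3.12,0,0,0,0.05,-0.84,-3.09,0,0,0,0.05,-0.99,-3.04,0,0,0,0.05]'

```text
time_s: 21.82
ee_pos: [492.1, 157.2, 170.5]
ee_rot: [-179.8, 0.1, 75.5]
force: [0.4, -0.3, 0.8]
gripper_width: 90.8
gripper_force: 0.0
```

Request:
step_arm --plan '[-1.14,-2.99,0,0,0,0.05,-1.29,-2.93,0,0,0,0.05,0.52,-1,0,0,0,0.108,0.41,-1.05,0,0,0,0.108,0.29,-1.09,0,0,0,0.108]'

```text
time_s: 22.23
ee_pos: [406.6, 175.2, 171.2]
ee_rot: [-179.9, 0.1, 51.0]
force: [0.5, 0.5, -0.3]
gripper_width: 91.0
gripper_force: 0.0
```

Request:
step_arm --plan '[0.18,-1.12,0,0,0,0.108,0.06,-1.13,0,0,0,0.108,0,0,0,0,0,0,0,0,0,0,0,0,0,0,0,0,0,0]'

```text
time_s: 22.65
ee_pos: [392.9, 191.8, 171.7]
ee_rot: [180.0, 0.1, 39.1]
force: [-0.2, 0.3, 0.2]
gripper_width: 91.0
gripper_force: 0.0
```

Run:
```python
from h import *
p=viewer.grab_frame('wrist'); r=viewer.pinpoint('blue_cast',p)[:2]; print([(np.round(x['location']),round(x['score'],2),ray(p,x['location'],0).round()[:2]) for x in r])
q=proj(p,[402,200,9])[0]; M=castmask(p,q,130)
x=fit([p],[M],D,18,[(402,200,np.radians(39))]); print(M.sum(),np.round(x,2))
im=p['img'][:,:,::-1].copy()
for z in (0,18): cv2.polylines(im,[proj(p,prism(D,1,x[0],x[1],np.radians(x[2]),z)[:8]).round().astype(np.int32)],True,(0,255,0),1)
c=np.radians(x[2]); t=np.array(x[:2])-14*np.array([np.cos(c),np.sin(c)])
cv2.imwrite('pics/w12.png',im)
plan([(t[0],t[1],21,x[2])])
```

```text
[(array([319., 209.]), 0.68, array([402., 202.]))]
5041 [4.0213e+02 2.0111e+02 4.0600e+01 1.4000e-01]
t 22.8 at [393.2 191.8 171.9  39. ]
-> (np.float64(391.5042324450634), np.float64(191.9968361705292), 21, np.float64(40.596410378409736)) 4 rows
   -0.03, -0.03, 3.77, 0, 0, -0.007
   -0.03, -0.03, 3.77, 0, 0, -0.007
   -0.03, -0.03, 3.77, 0, 0, -0.007
   -0.03, -0.03, 3.77, 0, 0, -0.007
```

View pics/w12.png

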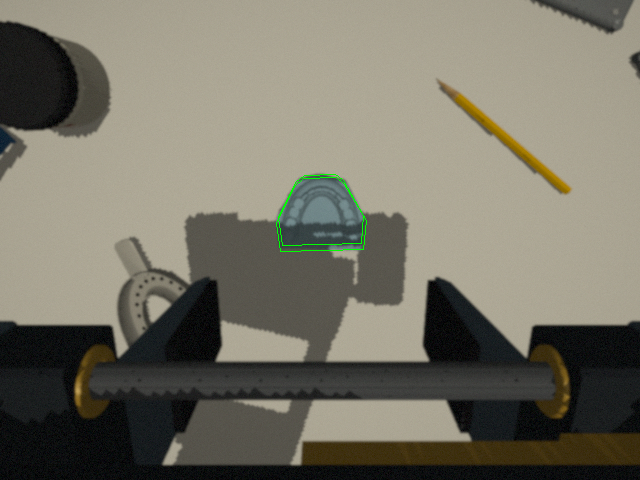

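The fitted outline lies on the cast at (320,213), with its flat back square to the jaws. Descending to grip.

Request:
step_arm --plan '[-0.05,-0.04,3.7,0,0,-0.008,-0.05,-0.04,3.7,0,0,-0.008,-0.02,-0.03,3.7,0,0,-0.008,0,0,2.7,0,0,0,0,0,1.2,0,0,0]'

```text
time_s: 23.17
ee_pos: [389.4, 190.8, 19.0]
ee_rot: [-179.9, 0.3, 40.3]
force: [0.2, 0.7, -0.4]
gripper_width: 90.9
gripper_force: 0.0
```

Request:
step_arm --plan '[0,0,0,0,0,0,0,0,0,0,0,0,0,0,0,0,0,0]'

```text
time_s: 23.42
ee_pos: [392.4, 192.5, 23.1]
ee_rot: [180.0, -0.1, 40.3]
force: [-0.3, 0.4, 0.6]
gripper_width: 91.0
gripper_force: 0.0
```

Request:
step_arm --plan '[0,0,0.1,0,0,0,0,0,0,0,0,0,0,0,0,0,0,0,0,0,0,0,0,0,0,0,0,0,0,0]' --hand 5.8 --newtons 20

```text
time_s: 23.83
ee_pos: [391.6, 192.5, 21.9]
ee_rot: [180.0, -0.1, 40.3]
force: [-1.2, 0.5, 3.8]
gripper_width: 66.6
gripper_force: 20.0
```

Request:
step_arm --plan '[0,0,0,0,0,0,0,0,0,0,0,0,0,0,0,0,0,0,0,0,0,0,0,0]'

```text
time_s: 24.17
ee_pos: [391.6, 192.5, 21.8]
ee_rot: [180.0, -0.1, 40.3]
force: [-0.8, 0.2, 6.3]
gripper_width: 66.4
gripper_force: 20.0
```

Request:
step_arm --plan '[0,0,-1,0,0,0,0,0,-2,0,0,0,0,0,-3,0,0,0,0,0,-2,0,0,0,0,0,0,0,0,0]'

```text
time_s: 24.58
ee_pos: [393.7, 193.4, 104.6]
ee_rot: [179.9, -0.4, 40.3]
force: [1.2, 0.2, -0.2]
gripper_width: 66.5
gripper_force: 20.0
```

Run:
```python
from h import *
s=sensors.state(); print(s['force'],s['gripper_width'],s['gripper_force'])
p=viewer.grab_frame('wrist'); r=viewer.boxes_of('blue_cast',p)[:2]; print([(np.round(x['location']),round(x['score'],2)) for x in r])
# cast yaw = holder x axis (long axis at 71.6 -> x at -18.4); tool 14 mm behind origin
c=np.radians(-18.4); t=np.array([637,-122.3])-14*np.array([np.cos(c),np.sin(c)]); print(t)
plan([(t[0],t[1],100,-18.4)],vmax=34)
```

```text
[ 1.15206508  0.22024958 -0.198555  ] 66.5321315312772 19.993878563982435
[(array([323., 299.]), 0.95)]
[ 623.71573584 -117.88091348]
t 24.7 at [391.3 192.3 101.4  40.3]
-> (np.float64(623.715735836977), np.float64(-117.88091348274057), 100, -18.4) 12 rows
   -0.2, 3.22, 0.01, 0, 0, 0.085
   0.08, 3.23, 0.01, 0, 0, 0.085
   0.36, 3.21, 0.01, 0, 0, 0.085
   0.63, 3.17, 0.01, 0, 0, 0.085
   0.9, 3.1, 0.01, 0, 0, 0.085
   1.16, 3.02, 0.01, 0, 0, 0.085
   1.41, 2.91, 0.01, 0, 0, 0.085
   1.65, 2.77, 0.01, 0, 0, 0.085
   1.88, 2.62, 0.01, 0, 0, 0.085
   2.1, 2.45, 0.01, 0, 0, 0.085
   2.3, 2.27, 0.01, 0, 0, 0.085
   2.49, 2.06, 0.01, 0, 0, 0.085
```

Request:
step_arm --plan '[-0.2,3.22,0,0,0,0.085,0.08,3.23,0,0,0,0.085,0.36,3.21,0,0,0,0.085,0.63,3.17,0,0,0,0.085,0.9,3.1,0,0,0,0.085]'

```text
time_s: 25.1
ee_pos: [487.6, 61.7, 99.3]
ee_rot: [-180.0, 0.2, 15.7]
force: [0.2, 0.8, -0.8]
gripper_width: 66.6
gripper_force: 20.0
```

Request:
step_arm --plan '[1.16,3.02,0,0,0,0.085,1.41,2.91,0,0,0,0.085,1.65,2.77,0,0,0,0.085,1.88,2.62,0,0,0,0.085,2.1,2.45,0,0,0,0.085]'

```text
time_s: 25.52
ee_pos: [584.8, -67.0, 98.8]
ee_rot: [-180.0, 0.3, -8.6]
force: [0.7, -0.3, -1.2]
gripper_width: 66.2
gripper_force: 20.0
```

Request:
step_arm --plan '[2.3,2.27,0,0,0,0.085,2.49,2.06,0,0,0,0.085,0,0,0,0,0,0,0,0,2.5,0,0,0,0,0,2.5,0,0,0]'

```text
time_s: 25.93
ee_pos: [624.5, -117.8, 49.7]
ee_rot: [-180.0, -0.0, -18.2]
force: [0.1, -0.2, -2.7]
gripper_width: 66.5
gripper_force: 20.0
```

Request:
step_arm --plan '[0,0,0,0,0,0,0,0,0,0,0,0,0,0,0,0,0,0,0,0,0,0,0,0]'

```text
time_s: 26.27
ee_pos: [625.3, -117.2, 52.4]
ee_rot: [-180.0, -0.1, -18.1]
force: [-0.6, -0.0, -1.4]
gripper_width: 66.4
gripper_force: 20.0
```

Run:
```python
from h import *
s=sensors.state(); e=s['ee_pos']; yw=s['ee_rot'][2]; print(s['gripper_width'],s['force'])
plan([(623.7,-117.9,25,-18.4)])
c=np.radians(yw); o=e[:2]+14*np.array([np.cos(c),np.sin(c)])
p=viewer.grab_frame('wrist'); p2=viewer.grab_frame('scene')
M=castmask(p,proj(p,[*o,e[2]-10])[0],150); x=fit([p],[M],D,18,[(o[0],o[1],c)],e[2]-21.8); print('expected',o,yw,'seen',np.round(x,2),M.sum())
h=np.radians(-18.4); Rr=lambda hx,hy:np.array([[hx,hy],[hx,-hy],[-hx,-hy],[-hx,hy]],float)
ims=[]
for k in (p,p2):
    im=k['img'][:,:,::-1].copy()
    for X,cc in ((prism(Rr(36,42),1,637,-122.3,h,8)[:4],(0,255,0)),(prism(Rr(48,54),1,637,-122.3,h,7)[:4],(0,255,0)),(prism(D,1,o[0],o[1],c,e[2]-21.8+18)[:8],(0,0,255)),(prism(D,1,o[0],o[1],c,e[2]-21.8)[:8],(0,0,255))):
        cv2.polylines(im,[proj(k,X).round().astype(np.int32)],True,cc,1)
    ims.append(im)
cv2.imwrite('pics/s13.png',np.hstack([cv2.resize(ims[1][190:310,320:430],(380,414)),cv2.resize(ims[0][120:480,140:500],(414,414))]))
```

```text
66.42576080835728 [-0.59650012 -0.04263303 -1.3581994 ]
t 26.3 at [ 625.3 -117.2   52.4  -18.1]
-> (623.7, -117.9, 25, -18.4) 1 rows
   -0.13, 0.11, 2.74, 0, 0, 0.005
expected [ 638.55841319 -121.55248936] -18.09223099588085 seen [ 6.3839e+02 -1.2156e+02 -2.1570e+01  7.0000e-02] 16920
```

View pics/s13.png

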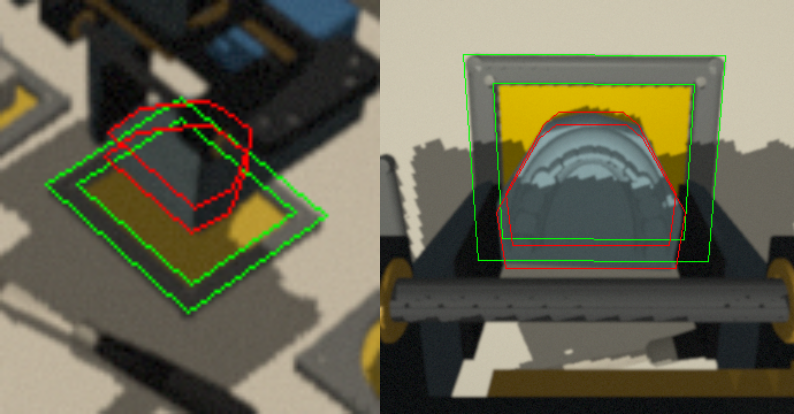

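Both views show the cast over its recess, within about 2 mm and 3° of the outline. Lowering.

Request:
step_arm --plan '[-0.12,0.1,1.3,0,0,0,0,0,1,0,0,0,0,0,0.4,0,0,0,0,0,0,0,0,0,0,0,0,0,0,0]'

```text
time_s: 26.78
ee_pos: [623.1, -117.8, 24.5]
ee_rot: [-180.0, -0.0, -18.1]
force: [-0.3, -0.3, -0.8]
gripper_width: 66.8
gripper_force: 20.0
```

Request:
step_arm --plan '[0,0,0,0,0,0,0,0,0,0,0,0,0,0,0,0,0,0]'

```text
time_s: 27.03
ee_pos: [623.1, -117.8, 24.5]
ee_rot: [-180.0, -0.0, -18.1]
force: [-0.1, 0.1, 0.6]
gripper_width: 66.4
gripper_force: 20.0
```

Resting on the floor. Releasing and backing off.

Request:
step_arm --plan '[0,0,0,0,0,0,0,0,0,0,0,0,0,0,0,0,0,0,0,0,0,0,0,0,0,0,0,0,0,0]' --hand 9.1

```text
time_s: 27.45
ee_pos: [623.1, -117.9, 24.3]
ee_rot: [-180.0, -0.0, -18.1]
force: [0.0, 0.5, -0.0]
gripper_width: 91.0
gripper_force: 0.0
```

Request:
step_arm --plan '[0,0,-2,0,0,0,0,0,-3.5,0,0,0,0,0,-3.5,0,0,0,0,0,-3.5,0,0,0,0,0,-3.5,0,0,0]'

```text
time_s: 27.87
ee_pos: [622.7, -117.8, 185.9]
ee_rot: [-180.0, 0.0, -18.1]
force: [0.5, -0.2, 0.2]
gripper_width: 91.0
gripper_force: 0.0
```

Request:
step_arm --plan '[-3,0,-2,0,0,0,-3.5,0,0,0,0,0,-3.5,0,0,0,0,0,0,0,0,0,0,0,0,0,0,0,0,0]'

```text
time_s: 28.28
ee_pos: [526.3, -86.3, 204.8]
ee_rot: [-180.0, -0.0, -18.1]
force: [0.6, 0.1, 0.0]
gripper_width: 91.0
gripper_force: 0.0
```

Run:
```python
from h import *
s=sensors.state(); print(s['time_s'],s['ee_pos'])
p=viewer.grab_frame('wrist'); save(p,'w14'); p2=viewer.grab_frame('scene')
M=castmask(p,proj(p,[637,-122,12])[0],110); print(np.round(fit([p],[M],D,18,[(637,-122,np.radians(-18))],3),2))
for n in ['blue_cast','bur_stand','red_jar','brown_bottle']:
    for k in (p,p2): print(n,[(round(x['score'],2),ray(k,x['location'],3).round()[:2]) for x in viewer.pinpoint(n,k)[:1]])
cv2.imwrite('pics/fin.png',np.hstack([cv2.resize(p2['img'][120:360,200:520,::-1],(400,300)),cv2.resize(p['img'][:,:,::-1],(400,300))]))
```

```text
28.2833 [526.31882622 -86.28265204 204.75198633]
[ 6.3473e+02 -1.2198e+02 -2.0990e+01  1.4000e-01]
blue_cast [(0.64, array([ 635., -123.]))]
blue_cast [(0.86, array([ 630., -122.]))]
bur_stand [(0.95, array([648.,  34.]))]
bur_stand [(0.96, array([652.,  36.]))]
red_jar [(0.81, array([ 613., -275.]))]
red_jar [(0.79, array([ 618., -275.]))]
brown_bottle []
brown_bottle [(0.82, array([662., 183.]))]
```

View pics/fin.png

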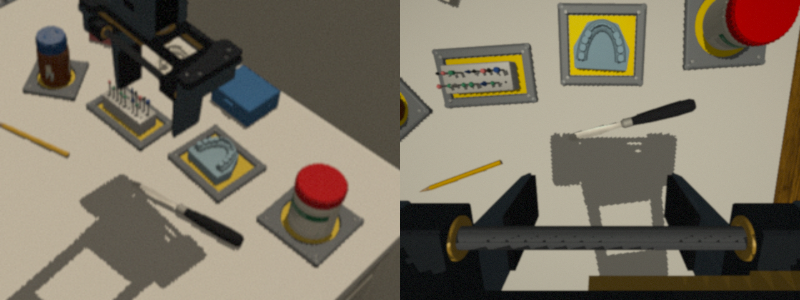

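The final view shows all four upright in their recesses with the gripper clear. Handing in.

```bash
python3 -c "
from workcell import env; print(env.job_done())"
```

```text
the job is handed in; nothing more can be done
None
```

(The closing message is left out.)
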